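# Tip the lid off the rearing box and feed it

## Task

Open the rearing box by tipping its loose lid up by the tongue at the front, over backwards, until it stands on the ledge behind the box leaning against the wire rest. Then take the fresh jelly cup from the clear dish and set it down (don't drop it) upright, dome up, flat on the floor of the box. Leave the open cup, the dropper bottle and the canister standing where they are.

Things in the scene. Friction and masses are not known exactly. Their poses are not given: they have to be found in the camera images.
- box: Open-topped rearing box, fixed to the table, 120 (x) x 140 (y) x 62 mm high, grey plastic walls 4 mm thick, inner floor lined with cork 9 mm above the table. Origin: centre of its underside; x points to its rear, z up. At rim height behind the rear wall is a ledge (x 60 to 81 mm, 130 mm wide) with the wire lid rest.
- box_floor (a point): centre of the box's inner floor (112 x 132 mm), on the cork; box axes
- box_ledge (a point): point on the ledge where the lid's rear edge lies: rim height, mid-width, 72 mm behind the box's centre; box axes. From the ledge rise two steel wires 6 mm thick at y = -45 and +45 mm, their front faces 2.5 mm behind this point; they lean back 18 degrees and are joined by a bar 100 mm above the ledge: the lid rest
- lid: Loose white lid with black vent slots on the box rim, 0.12 kg. Panel 5 mm thick, x -64 to 72 mm, 148 mm wide, and in its plane a front tongue 60 mm wide. Origin: on its underside over the box's centre; x to the rear, z up when closed. Ribs 6 mm deep under it sit in the box mouth with 4 to 6 mm play, so it cannot slide off; its rear edge lies on the ledge against the wires.
- lid_tongue (a point): middle of the tongue's front edge, at its underside, 84 mm before the lid's origin; the tongue reaches 24 mm beyond the box's front wall
- lid_rear (a point): middle of the lid's rear edge, at its underside: the line about which it tips
- dish: clear round dish on the table, 114 mm across, 11 mm high, its floor 2 mm thick; origin: centre of its underside. It may stand left or right of the box
- fresh_jelly: the fresh jelly cup: white dome 36 mm high, upright on the dish, dome up, foil below; grip the dome, which is 35 mm wide from 5 to 31 mm above its foot. The foil foot is about 46 mm across and has a pull tab towards -y. Origin: at the level of its foot, 5 mm off the dome's axis towards -y; z up. About 0.03 kg
- jelly_mid (a point): on the axis of the jelly cup's dome, 18 mm above its foot
- cup: bystander: empty translucent open cup, 89 mm across, 60 mm high; origin: centre of its underside
- dropper: bystander: small brown dropper bottle, 34 mm across, 102 mm high; origin: centre of its underside
- canister: bystander: square canister 68 x 58 x 113 mm with a green lid; origin: centre of its underside
Not all that is in view belongs to the job. Of the things like the fresh_jelly, leave any that is black; of the rest the smaller one is meant. What is shaped like the lid but red is not meant.

How it is judged:
On the way:
1. the lid stands on the ledge, leaning back against the wire rest, at rest and let go (angle between lid's own z axis and vertical between 1.65 and 2.1 rad and distance between lid_rear and box_ledge below 0.03 m and linear speed of lid below 0.03 m/s and contact force between each of the arm, the fingers and lid below 0.1 N), for 0.3 s.
At the end, for the whole second after the job is handed in: The lid stands at rest on the ledge behind the box, its rear edge within 30 mm of its place there, leaning back on the wire rest (panel 5 to 30 degrees beyond vertical); the fresh jelly cup stands upright (within 7 degrees) and at rest on the floor inside the box, its foot within 4 mm of the floor (angle between lid's own z axis and vertical between 1.65 and 2.1 rad and distance between lid_rear and box_ledge below 0.03 m and linear speed of each of lid, fresh_jelly below 0.03 m/s and angle between fresh_jelly's own z axis and vertical below 0.12 rad and z of fresh_jelly in the frame of box_floor between -0.003 and 0.004 m and x of jelly_mid in the frame of box_floor between -0.05 and 0.05 m and y of jelly_mid in the frame of box_floor between -0.06 and 0.06 m); the robot touches nothing.
It fails at once if a bystander (open cup, dropper bottle, canister) was pushed more than 30 mm or knocked over (distance of any of cup, dropper, canister from where it was at the start of the episode above 0.03 m or angle between any of cup, dropper, canister's own z axis and vertical above 0.6 rad).
It fails at once if the jelly cup was dropped from more than about 30 mm (linear speed of fresh_jelly above 0.75 m/s and contact force between the fingers and fresh_jelly below 0.05 N).
It also fails if it takes over 58 s, if anything falls off the work surface, if the arm or the gripper's body presses on something with over 40 N, if the wrist force passes 120 N, or if a joint passes its speed limit or range.

## Robot

A 6-joint arm with a two-finger parallel gripper is mounted at the origin on a cart in front of the work surface, level with it; the furniture and walls round the work are solid. World frame = base frame: x ahead of the robot, y to its left, z up, the work surface at z = 0. Lengths are in m, angles in rad, forces in N, time in s.
With the tool pointing down it reaches from about 0.3 to 0.775 m from the base axis. Payload 14.6 kg.
Tool frame: the origin (TCP) lies at the very end of the fingers, on their centre line; the grasp point (between the pads) lies 19 mm behind it; z points along the fingers, x is the direction in which the jaws open and shut, and the axes are right-handed (so a half turn about z gives the same grasp; the last joint's range is limited). The gripper opens to 94 mm and grips with 3 to 60 N. Pads are 16 mm wide; open, the fingers measure 119 mm over their backs; the gripper's body (75 mm by 177 mm) begins 78 mm behind the grasp point.
Start: joints at [-1.24, 0.3, 1.521, -0, 1.321, -0.067], TCP at [0.213, -0.507, 0.205] pointing down, gripper open.
Joint ranges: [-3.03, 3.03], [-0.79, 2.21], [0.23, 2.52], [-1.04, 4.18], [0, 3.07], [-2.55, 2.55]. Speed limits (rad/s): [2.22, 2.22, 2.57, 3.14, 3.14, 3.14].

## Interface

Orientations are given as [roll, pitch, yaw] about the fixed x, y, z axes, in that order (R = Rz(yaw) Ry(pitch) Rx(roll)).
In Python, from station import ctrl gives the robot as it stands.
- The arm moves only by the shell command python3 -m inch 'ROWS' [FORCE]. ROWS is JSON, one flat list of numbers, 7 for each row, row after row: the shift along the tool's x, y, z in cm, then the turn, a rotation vector about the tool's x, y, z in rad, then the opening, from 0 (shut) to 1 (fully open). In form: [tx, ty, tz, wx, wy, wz, claw, tx, ty, tz, wx, wy, wz, claw, ...]. A call has 1 to 20 rows; each row shifts and turns the commanded pose from where the row before left it, along the tool's axes as they then stand; what a row does not reach is not made up. A row lasts 1/8 s, in which the tool goes at most 62.5 mm and 10.7 degrees, less where a joint would pass 70% of its speed; a pose out of reach is approached as far as the arm can. A call is refused whole if a number of a shift passes 6.25 or a number of a turn 0.188, either way. A call with a gripper value outside its range is refused whole. The fingers move at their own pace and stop on an object; FORCE is the grip in N (left out, the last holds). Time passes only in rows, so rows that do not move let the fingers close. It gives the time, the measured TCP pose, the force and the opening at its end, in the units of the state.
- ctrl.get_obs(): the state, without advancing time (a new reading comes with each control period).
- ctrl.camera(name): name is "side" or "top" or "wrist"; returns (picture, depth): 480x640x3 uint8, red, green, blue; 480x640 float32, m along the optical axis (not along the pixel's ray), 0 where there is no reading.
- ctrl.camera_params(name): a dict with "vertical_fov" (degrees; the focal length in pixels is half the picture's height over the tangent of half this angle, whatever the lens; pixels are square), "cx", "cy" (the principal point, pixels), "camera_from_world" (4x4, takes a point from world to camera coordinates); the wrist camera has in their place "mount" (4x4, takes a point from camera to tool coordinates, whose origin is the TCP and whose axes are the tool frame's). Camera axes: x right, y down, z forward; pixel columns grow to the right and rows downward; lengths in m; the calibration is good to about 2 mm. A picture is of the moment at which its call begins: read the wrist's pose just before it. camera_params takes no time and is no camera call.
- ctrl.hand_in(): hands the job in, once; it reports no verdict.
Trained networks look in the newest picture that a camera, given by its name, has taken for a name from the list of things; names that differ only in an ending like _2 or _b are one class to them, and where a whole thing is asked for, a point or a joint stands for the part that bears it (a point fixed in the world has none). Each returns a list of dicts, best first, with "score" (0 to 1); they miss things now and then, are a little off and sometimes report something else, mostly with a low value. They report only what shows in the picture. A call takes as long as a camera call. They do not tell look-alikes from the thing itself.
- ctrl.spot_in(camera, label): "bbox" ([centre column, centre row, width, height] in pixels, round what is visible of it).
- ctrl.place_of(camera, label): "centre" ([column, row] in pixels: a listed point, or the origin of a listed thing).
The state is a dict: "time_s": time; "qpos": joint angles; "joint_vel": joint speeds; "tau": joint torques, N m; "ee_pos": TCP position; "eef_rot": TCP orientation; "force": force on the tool from outside, world axes, zero at the start; "moment": the same for the moment, N m; "grip_width": finger opening in m.
Only numpy, scipy, OpenCV 4.12 (cv2) and the standard library are available. Lean on these libraries where they do the work, as an engineer would, in place of code of your own. Each camera call takes 0.05 s, during which the arm holds its last target. There are 200 camera calls.

## Working session

There is one attempt and no reset: what is moved stays moved. The work goes in short steps, Python scripts to look and compute and a shell command to move; the robot and the scene stay as the last step left them, time stands still between calls to the robot, and variables do not carry over. Pictures are saved under pics/ and viewed, about 8 in all and at most 12, crops included, and the job is handed in when it is done.

```bash
ls; mkdir -p pics; cat > h.py <<'E'
import numpy as np, cv2
from station import ctrl
from scipy.spatial.transform import Rotation as R
def K(n):
    p=ctrl.camera_params(n); return 240/np.tan(np.radians(p["vertical_fov"])/2),p["cx"],p["cy"],p
def cam2world(n):
    p=ctrl.camera_params(n)
    if n!="wrist": return np.linalg.inv(p["camera_from_world"])
    o=ctrl.get_obs(); T=np.eye(4); T[:3,:3]=R.from_euler('xyz',o["eef_rot"]).as_matrix(); T[:3,3]=o["ee_pos"]
    return T@np.array(p["mount"])
def pt(n,T,u,v,d):
    f,cx,cy,_=K(n); return (T@np.array([(u-cx)/f*d,(v-cy)/f*d,d,1]))[:3]
def onz(n,T,u,v,z):
    f,cx,cy,_=K(n); r=T[:3,:3]@np.array([(u-cx)/f,(v-cy)/f,1]); return T[:3,3]+r*(z-T[2,3])/r[2]
def cloud(n,T,D):
    f,cx,cy,_=K(n); v,u=np.mgrid[:480,:640]
    P=np.stack([(u-cx)/f*D,(v-cy)/f*D,D,np.ones_like(D)],-1); return (P@T.T)[...,:3]
E
python3 - <<'E'
from h import *
np.set_printoptions(precision=3,suppress=True)
o=ctrl.get_obs(); print(o)
for n in("top","side"):
    T=cam2world(n); im,D=ctrl.camera(n); cv2.imwrite(f"pics/{n}0.png",im[...,::-1]); print(n,K(n)[:3],T)
    np.savez(f"{n}0.npz",D=D,T=T,im=im)
    for l in["box","box_floor","box_ledge","lid","lid_tongue","lid_rear","dish","fresh_jelly","jelly_mid","cup","dropper","canister"]:
        r=ctrl.place_of(n,l)
        print(l,[(np.round(x["centre"]),round(x["score"],2),pt(n,T,*x["centre"],D[int(np.clip(x["centre"][1],0,479)),int(np.clip(x["centre"][0],0,639))])) for x in r[:4]])
E
```

```text
pics
{'time_s': 0.0, 'qpos': array([-1.24 ,  0.3  ,  1.522,  0.   ,  1.321, -0.067]), 'joint_vel': array([ 0.001,  0.   ,  0.   ,  0.001, -0.   , -0.   ]), 'tau': array([ -0.001, -53.181, -35.274,   0.071,   0.024,  -0.   ]), 'ee_pos': array([ 0.213, -0.507,  0.205]), 'eef_rot': array([-3.141,  0.001, -1.173]), 'force': array([-0.128, -0.034,  0.153]), 'moment': array([-0.044,  0.033,  0.011]), 'grip_width': 0.09395097855008426}
top (np.float64(553.7168023170772), 317.26257630366507, 251.55026107839518) [[ 0.029 -0.997  0.078  0.436]
 [-0.999 -0.028  0.015 -0.042]
 [-0.013 -0.079 -0.997  1.196]
 [ 0.     0.     0.     1.   ]]
box []
box_floor [(array([430., 305.]), 0.38, array([ 0.422, -0.265,  0.018]))]
box_ledge [(array([276., 191.]), 0.81, array([0.647, 0.063, 0.068]))]
lid [(array([274., 331.]), 0.82, array([0.358, 0.064, 0.01 ])), (array([294., 218.]), 0.66, array([0.593, 0.026, 0.068]))]
lid_tongue [(array([312., 250.]), 0.77, array([ 0.527, -0.013,  0.068]))]
lid_rear [(array([307., 316.]), 0.77, array([ 0.39 , -0.007,  0.001])), (array([276., 189.]), 0.68, array([0.651, 0.063
[... 1807 characters left out ...]
([309., 279.]), 0.75, array([ 0.43 , -0.167,  0.019])), (array([314., 315.]), 0.69, array([ 0.411, -0.289,  0.016])), (array([321., 313.]), 0.33, array([ 0.424, -0.298,  0.025]))]
jelly_mid [(array([312., 268.]), 0.79, array([ 0.44 , -0.16 ,  0.045])), (array([320., 312.]), 0.76, array([ 0.423, -0.294,  0.025])), (array([339., 338.]), 0.56, array([ 0.44 , -0.388,  0.033]))]
cup [(array([280., 202.]), 0.58, array([0.432, 0.209, 0.018]))]
dropper [(array([401., 305.]), 0.8, array([ 0.607, -0.317,  0.023]))]
canister [(array([356., 186.]), 0.68, array([0.681, 0.235, 0.018])), (array([280., 202.]), 0.67, array([0.434, 0.209, 0.017])), (array([331., 224.]), 0.54, array([ 0.528, -0.018,  0.066]))]
```

```bash
python3 - <<'E'
import cv2
im=cv2.imread("pics/top0.png"); c=im[150:350,140:520]; cv2.imwrite("pics/topc.png",cv2.resize(c,None,fx=2.1,fy=2.1,interpolation=cv2.INTER_CUBIC))
E
```

```text
(no output)
```

View pics/topc.png

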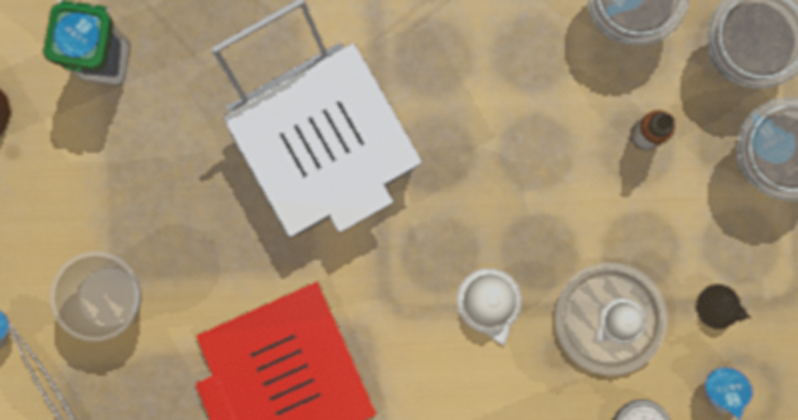

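View pics/side0.png

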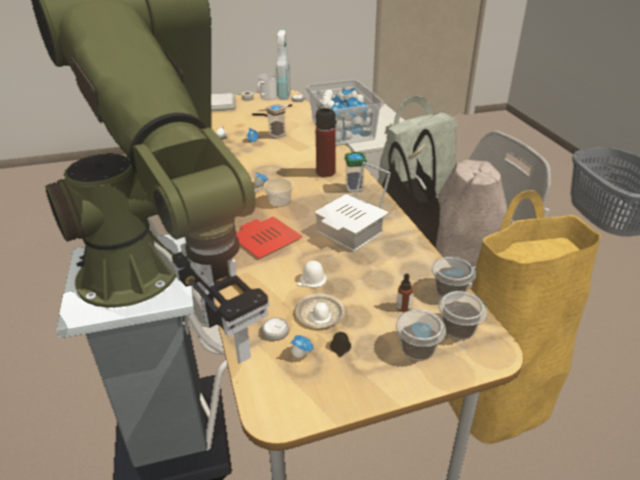

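The dish holds a small white cup at crop (625,320), full picture (437,302). The look-alikes are a larger white cup at (374,293), not on the dish, and a black one at (482,296). The smaller white one, on the dish, fits. The white lid has its tongue at (312,252) and its wires to the rear; the red one lies flat on the table. Next I measure the lid and the jelly cup.

```bash
python3 - <<'E'
from h import *
np.set_printoptions(precision=4,suppress=True)
for n in("top","side"):
    d=np.load(n+"0.npz"); P=cloud(n,d["T"],d["D"]); im=d["im"].astype(int)
    m=(P[...,2]>.055)&(P[...,2]<.08)&(P[...,0]>.45)&(P[...,0]<.72)&(abs(P[...,1]-.03)<.15)
    m=cv2.morphologyEx(m.astype(np.uint8),cv2.MORPH_OPEN,np.ones((7,7)))>0
    Q=P[m]; print(n,len(Q),np.median(Q[:,2]))
    # fit template: outline lid: panel x -64..72,y+-74 + tongue x -84..-64, y+-30
    r=cv2.minAreaRect((Q[:,:2]*1000).astype(np.float32)); print(r)
    from scipy.optimize import minimize
    def cost(p):
        c,s=np.cos(p[2]),np.sin(p[2]); g=Q[:,:2]-p[:2]; x=g@[c,s]; y=g@[-s,c]
        ins=((x>-.064)&(x<.072)&(abs(y)<.074))|((x>-.084)&(x<=-.064)&(abs(y)<.03))
        return -ins.mean()
    best=min((minimize(cost,[r[0][0]/1e3+dx,r[0][1]/1e3,a],method="Nelder-Mead",options=dict(initial_simplex=[[r[0][0]/1e3+dx,r[0][1]/1e3,a],[r[0][0]/1e3+dx+.01,r[0][1]/1e3,a],[r[0][0]/1e3,r[0][1]/1e3+.01,a],[r[0][0]/1e3,r[0][1]/1e3,a+.1]])) for a in(.3,.5,.7) for dx in(-.005,.005)),key=lambda z:z.fun)
    p=best.x; c,s=np.cos(p[2]),np.sin(p[2]); print("lid",p,best.fun,"tongue",p[:2]-.084*np.array([c,s]),"rear",p[:2]+.072*np.array([c,s]))
    g=Q[:,:2]-p[:2]; x=g@[c,s]; y=g@[-s,c]; print(np.percentile(x,[.5,99.5]),np.percentile(y,[.5,99.5]))
    # jelly
    for nm,c0 in(("small",(.424,-.277)),("big",(.44,-.148))):
        q=P[(np.hypot(P[...,0]-c0[0],P[...,1]-c0[1])<.04)&(P[...,2]>.028)]
        print(nm,len(q),q.mean(0),q.max(0),q.min(0))
E
cat > plan.py <<'E'
# TCP path: pose -> tool rows
from h import *
def Rm(yaw,beta,flip=0):
    # tool z: heading yaw, beta below horizontal; tool x in vertical plane (upward side), y = z cross x
    h=np.array([np.cos(yaw),np.sin(yaw),0]); u=np.array([0,0,1.])
    z=np.cos(beta)*h-np.sin(beta)*u; x=np.sin(beta)*h+np.cos(beta)*u
    if flip: x=-x
    return np.stack([x,np.cross(z,x),z],1)
def row(p0,R0,p1,R1):
    return np.r_[R0.T@(p1-p0)*100, R.from_matrix(R0.T@R1).as_rotvec()]
E
```

```text
top 5110 0.06760397372742544
((591.6921997070312, 24.712440490722656), (164.95098876953125, 149.53024291992188), 31.088563919067383)
lid [0.5932 0.0252 0.544 ] -0.9598825831702544 tongue [ 0.5213 -0.0183] rear [0.6548 0.0625]
[-0.0816  0.079 ] [-0.073   0.0737]
small 175 [ 0.4278 -0.2803  0.0344] [ 0.4416 -0.2647  0.0414] [ 0.4121 -0.2966  0.0281]
big 426 [ 0.4445 -0.1439  0.0434] [ 0.4687 -0.1206  0.0567] [ 0.4207 -0.1685  0.0283]
side 1596 0.06609182164362487
((592.1936645507812, 22.64715576171875), (169.93992614746094, 152.2634735107422), 31.91753578186035)
lid [0.5935 0.0211 0.5492] -0.9705513784461153 tongue [ 0.5218 -0.0227] rear [0.6549 0.0587]
[-0.0821  0.0801] [-0.0729  0.0744]
small 101 [ 0.4265 -0.2873  0.0334] [ 0.4426 -0.2728  0.0394] [ 0.412  -0.2991  0.0282]
big 239 [ 0.4424 -0.1571  0.0408] [ 0.4671 -0.1328  0.0525] [ 0.4213 -0.1731  0.0281]
```

```bash
cat >> plan.py <<'E'
def rows(wps,claw,nd=2):
    """wps: list of (p,R,n) -> printed rounded rows from the present pose"""
    o=ctrl.get_obs(); p=np.array(o["ee_pos"]); r=R.from_euler('xyz',o["eef_rot"]).as_matrix(); out=[]
    for P1,R1,n in wps:
        ps,rs=p.copy(),r.copy(); dv=R.from_matrix(rs.T@R1).as_rotvec()
        for k in range(1,n+1):
            pt_=ps+(P1-ps)*k/n; rt=rs@R.from_rotvec(dv*k/n).as_matrix()
            q=row(p,r,pt_,rt); q=np.r_[np.round(q[:3],nd),np.round(q[3:],3)]
            out.append(q); p=p+r@q[:3]/100; r=r@R.from_rotvec(q[3:]).as_matrix()
    print("max",np.abs(out).max(0)); 
    for q in out: print(", ".join(f"{v:g}" for v in np.r_[q,claw])+",")
LID=np.array([.5933,.0235,.062]); YAW=.545
H=np.array([np.cos(YAW),np.sin(YAW),0]); E0=LID-.084*H; PIV=LID+.072*H
E
python3 - <<'E'
from plan import *
b=np.radians(45); Rt=Rm(YAW,b); w=.035
I=E0+.014*Rt[:,2]+(w/2-.004)*Rt[:,0]; S=I-.07*Rt[:,2]; print(I,S)
rows([(S+[0,0,.04],Rt,14),(S,Rt,1)],.37)
E
```

```text
[ 0.53809763 -0.00996625  0.06164645] [ 0.49577099 -0.03562664  0.11114392]
max [2.83  3.81  2.82  0.048 0.042 0.116]
-2.32, -3.17, 0.39, 0.048, 0.041, -0.116, 0.37,
-1.96, -3.39, 0.46, 0.048, 0.042, -0.115, 0.37,
-1.58, -3.57, 0.55, 0.048, 0.041, -0.116, 0.37,
-1.18, -3.71, 0.67, 0.048, 0.041, -0.116, 0.37,
-0.78, -3.78, 0.8, 0.048, 0.042, -0.115, 0.37,
-0.37, -3.81, 0.97, 0.048, 0.041, -0.116, 0.37,
0.02, -3.77, 1.14, 0.047, 0.041, -0.116, 0.37,
0.4, -3.7, 1.33, 0.048, 0.041, -0.115, 0.37,
0.77, -3.56, 1.53, 0.048, 0.042, -0.116, 0.37,
1.09, -3.37, 1.73, 0.048, 0.041, -0.116, 0.37,
1.4, -3.14, 1.93, 0.048, 0.042, -0.115, 0.37,
1.66, -2.86, 2.15, 0.048, 0.041, -0.116, 0.37,
1.88, -2.55, 2.35, 0.048, 0.041, -0.116, 0.37,
2.06, -2.2, 2.55, 0.048, 0.042, -0.115, 0.37,
-2.83, -0, 2.82, -0, -0, -0, 0.37,
```

```bash
python3 -m inch '[-2.3,-3.2,0.4,0.048,0.041,-0.116,0.37, -2.0,-3.4,0.5,0.048,0.042,-0.115,0.37, -1.6,-3.6,0.55,0.048,0.041,-0.116,0.37, -1.2,-3.7,0.65,0.048,0.041,-0.116,0.37, -0.8,-3.8,0.8,0.048,0.042,-0.115,0.37, -0.4,-3.8,1.0,0.048,0.041,-0.116,0.37, 0,-3.8,1.1,0.048,0.041,-0.116,0.37, 0.4,-3.7,1.3,0.048,0.041,-0.115,0.37, 0.8,-3.6,1.5,0.048,0.042,-0.116,0.37, 1.1,-3.4,1.7,0.048,0.041,-0.116,0.37, 1.4,-3.1,1.9,0.048,0.042,-0.115,0.37, 1.7,-2.9,2.15,0.048,0.041,-0.116,0.37, 1.9,-2.5,2.35,0.048,0.041,-0.116,0.37, 2.0,-2.2,2.5,0.048,0.042,-0.115,0.37, 0,0,0,0,0,0,0.37]' 10
python3 - <<'E'
from plan import *
np.set_printoptions(precision=3,suppress=True)
b=np.radians(45); Rt=Rm(YAW,b); o=ctrl.get_obs(); print(o["qpos"])
w=.035;I=E0+.014*Rt[:,2]+(w/2-.004)*Rt[:,0]; S=I-.07*Rt[:,2]
rows([(S,Rt,2),(I,Rt,5)],.37)
T=cam2world("wrist"); im,D=ctrl.camera("wrist"); cv2.imwrite("pics/w1.png",im[...,::-1])
for l in("lid_tongue","lid_rear","lid"):
    for x in ctrl.place_of("wrist",l)[:2]: u,v=x["centre"]; print(l,x["score"],u,v,pt("wrist",T,u,v,D[int(min(v,479)),int(min(u,639))]))
E
```

```text
time_s: 3.18
ee_pos: [0.4953, -0.0331, 0.152]
eef_rot: [-3.139, -0.786, 0.546]
force: [-0.2, 0.2, 0.6]
grip_width: 0.0346
[-0.484  0.054  2.162  1.052  0.776 -1.764]
max [1.48  0.13  1.41  0.002 0.001 0.001]
-1.48, 0.12, 1.41, -0.002, -0, 0, 0.37,
-1.48, 0.13, 1.41, -0.001, -0.001, 0.001, 0.37,
0, -0, 1.4, -0, 0, -0, 0.37,
0, -0, 1.4, -0, 0, -0, 0.37,
0, -0, 1.4, -0, 0, -0, 0.37,
0, -0, 1.4, -0, 0, -0, 0.37,
0, -0, 1.4, -0, 0, -0, 0.37,
lid_tongue 0.78 263.2 249.6 [ 0.548 -0.017  0.028]
lid_rear 0.69 382.7 216.8 [0.641 0.061 0.068]
lid_rear 0.57 71.7 134.0 [ 0.393 -0.    -0.   ]
lid 0.8 65.5 4.5 [0.36  0.062 0.012]
lid 0.63 336.8 226.9 [0.582 0.026 0.068]
```

View pics/w1.png

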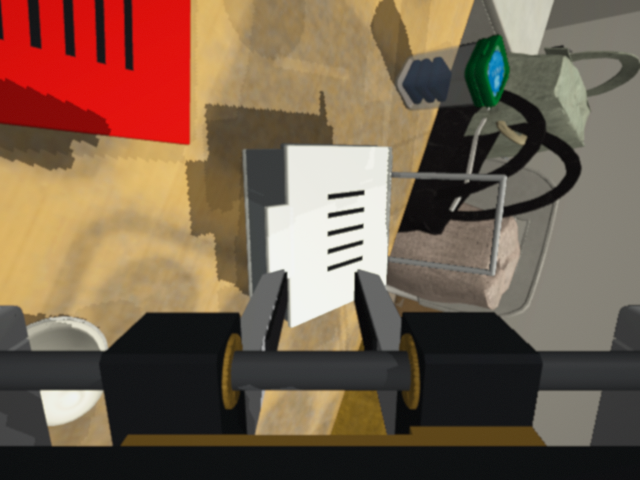

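The wrist view shows the tongue's front edge near (266,245), with the fingers at (265,300) and (370,300) straddling it. I check that edge before going in.

```bash
python3 - <<'E'
from plan import *
np.set_printoptions(precision=4,suppress=True)
T=cam2world("wrist"); im,D=ctrl.camera("wrist"); P=cloud("wrist",T,D)
g=P-LID; x=g@H; y=g@np.array([-H[1],H[0],0])
m=(abs(P[...,2]-.067)<.006)&(abs(x)<.13)&(abs(y)<.12)
print(np.median(P[m][:,2]))
t=m&(abs(y)<.025)&(x<-.05); print("tongue front",np.percentile(x[t],[.3,1,3]))
f=m&(x<-.068)&(x>-.082); print("tongue y",np.percentile(y[f],[1,99]))
f=m&(y>.04)&(x<0); print("panel front",np.percentile(x[f],[.3,1,3])); f=m&(abs(x)<.05); print("panel y",np.percentile(y[f],[1,99]))
E
```

```text
0.06751088998777473
tongue front [-0.0843 -0.084  -0.0837]
tongue y [-0.0184  0.0333]
panel front [-0.0642 -0.0639 -0.0635]
panel y [-0.0677  0.0762]
```

```bash
python3 -m inch '[-1.5,0.1,1.4,0,0,0,0.37, -1.5,0.1,1.4,0,0,0,0.37, 0,0,1.4,0,0,0,0.37, 0,0,1.4,0,0,0,0.37, 0,0,1.4,0,0,0,0.37, 0,0,1.4,0,0,0,0.37, 0,0,1.4,0,0,0,0.37, 0,0,0,0,0,0,0.37]'
cat > arc.py <<'E'
from plan import *
import sys
def arc(ths,b0=45,b1=92,w=.035,th1=108):
    W=[]
    for th in ths:
        b=np.radians(b0+(b1-b0)*th/th1); t=np.radians(th); u=np.array([0,0,1.])
        ex=np.cos(t)*H-np.sin(t)*u; ez=np.sin(t)*H+np.cos(t)*u   # lid x, z
        Rt=Rm(YAW,b); E=PIV-.156*ex
        tip = E+.014*Rt[:,2] if b>=t else E+.014*ex
        W.append((tip+w/2*Rt[:,0],Rt,1))
    return W
a=[float(x) for x in sys.argv[1:4]]
rows(arc(np.linspace(a[0],a[1],int(a[2]))),.37)
E
python3 arc.py 2 50 17
```

```text
time_s: 4.42
ee_pos: [0.5378, -0.0107, 0.062]
eef_rot: [-3.139, -0.786, 0.544]
force: [0.7, -0.4, 1.3]
grip_width: 0.0348
max [0.79  0.05  0.51  0.001 0.023 0.001]
0.79, -0.05, -0.28, -0.001, -0.016, -0.001, 0.37,
0.57, 0, -0.51, -0, -0.023, 0, 0.37,
0.59, 0, -0.5, -0, -0.023, 0, 0.37,
0.6, 0, -0.47, -0, -0.023, 0, 0.37,
0.62, 0, -0.46, -0, -0.022, 0, 0.37,
0.63, 0, -0.43, -0, -0.023, 0, 0.37,
0.64, 0, -0.42, -0, -0.023, 0, 0.37,
0.66, 0.01, -0.39, -0, -0.023, 0, 0.37,
0.67, -0, -0.38, -0, -0.023, 0, 0.37,
0.69, -0, -0.35, -0, -0.022, 0, 0.37,
0.69, -0, -0.34, -0, -0.023, 0, 0.37,
0.71, -0, -0.31, -0, -0.023, 0, 0.37,
0.71, -0, -0.29, -0, -0.023, 0, 0.37,
0.73, -0, -0.26, -0, -0.022, 0, 0.37,
0.73, -0, -0.25, -0, -0.023, 0, 0.37,
0.74, -0, -0.22, -0, -0.023, 0, 0.37,
0.75, -0, -0.2, -0, -0.023, 0, 0.37,
```

```bash
python3 -m inch '[0.8,0,-0.3,0,-0.016,0,0.37, 0.57,0,-0.5,0,-0.023,0,0.37, 0.6,0,-0.5,0,-0.023,0,0.37, 0.6,0,-0.47,0,-0.023,0,0.37, 0.6,0,-0.45,0,-0.023,0,0.37, 0.63,0,-0.43,0,-0.023,0,0.37, 0.64,0,-0.42,0,-0.023,0,0.37, 0.66,0,-0.4,0,-0.023,0,0.37, 0.67,0,-0.38,0,-0.023,0,0.37, 0.7,0,-0.35,0,-0.023,0,0.37]'
python3 - <<'E'
from h import *
im,D=ctrl.camera("side"); c=im[150:300,230:430]; cv2.imwrite("pics/s1.png",cv2.resize(c,None,fx=3.5,fy=3.5)[...,::-1])
E
python3 arc.py 33 66 12
```

```text
time_s: 5.68
ee_pos: [0.5571, 0.0005, 0.1364]
eef_rot: [-3.141, -0.563, 0.544]
force: [-1.1, -0.8, 0.5]
grip_width: 0.0349
max [0.79  0.13  0.3   0.001 0.029 0.   ]
0.79, -0.13, -0.24, 0.001, -0.029, -0, 0.37,
0.71, -0, -0.3, 0, -0.022, -0, 0.37,
0.72, -0, -0.29, 0, -0.023, -0, 0.37,
0.73, -0, -0.26, 0, -0.023, -0, 0.37,
0.73, -0, -0.23, 0, -0.023, -0, 0.37,
0.75, -0, -0.22, 0, -0.022, -0, 0.37,
0.75, -0, -0.19, 0, -0.023, -0, 0.37,
0.76, -0, -0.16, 0, -0.023, -0, 0.37,
0.76, -0, -0.15, 0, -0.023, -0, 0.37,
0.77, -0, -0.12, 0, -0.023, -0, 0.37,
0.77, -0, -0.1, 0, -0.022, -0, 0.37,
0.78, -0, -0.07, 0, -0.023, -0, 0.37,
```

View pics/s1.png

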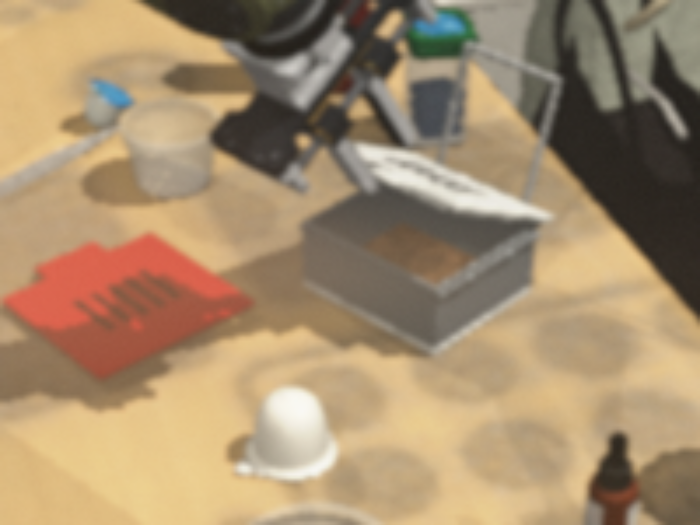

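The lid is tipped about 30°. The tongue at crop (365,155) sits between the fingers and the rear edge is on the ledge at the wires, so I continue the arc.

```bash
python3 -m inch '[0.8,-0.1,-0.25,0,-0.029,0,0.37, 0.7,0,-0.3,0,-0.022,0,0.37, 0.72,0,-0.3,0,-0.023,0,0.37, 0.73,0,-0.26,0,-0.023,0,0.37, 0.73,0,-0.23,0,-0.023,0,0.37, 0.75,0,-0.22,0,-0.022,0,0.37, 0.75,0,-0.19,0,-0.023,0,0.37, 0.76,0,-0.16,0,-0.023,0,0.37, 0.76,0,-0.15,0,-0.023,0,0.37, 0.77,0,-0.12,0,-0.023,0,0.37, 0.77,0,-0.1,0,-0.022,0,0.37, 0.8,0,-0.07,0,-0.023,0,0.37]'
python3 arc.py 69 99 11
```

```text
time_s: 7.22
ee_pos: [0.6181, 0.039, 0.1943]
eef_rot: [-3.141, -0.283, 0.545]
force: [-0.1, -1.4, -0.2]
grip_width: 0.0347
max [0.83  0.03  0.21  0.001 0.023 0.   ]
0.83, 0.03, -0.21, -0.001, -0.022, -0, 0.37,
0.78, 0, -0.02, 0, -0.023, -0, 0.37,
0.79, 0, -0, 0, -0.023, -0, 0.37,
0.78, 0, 0.02, 0, -0.022, -0, 0.37,
0.77, 0, 0.05, 0, -0.023, -0, 0.37,
0.74, 0, 0.07, 0, -0.023, -0, 0.37,
0.74, 0, 0.09, 0, -0.023, -0, 0.37,
0.74, 0, 0.11, 0, -0.023, -0, 0.37,
0.73, 0, 0.13, 0, -0.022, -0, 0.37,
0.74, 0, 0.16, 0, -0.023, -0, 0.37,
0.73, 0, 0.18, 0, -0.023, -0, 0.37,
```

```bash
python3 -m inch '[0.8,0,-0.15,0,-0.022,0,0.37, 0.78,0,-0.02,0,-0.023,0,0.37, 0.79,0,0,0,-0.023,0,0.37, 0.78,0,0.02,0,-0.022,0,0.37, 0.77,0,0.05,0,-0.023,0,0.37, 0.74,0,0.07,0,-0.023,0,0.37, 0.74,0,0.09,0,-0.023,0,0.37, 0.74,0,0.1,0,-0.023,0,0.37, 0.73,0,0.1,0,-0.022,0,0.37]'
python3 - <<'E'
from h import *
im,D=ctrl.camera("side"); c=im[130:300,250:430]; cv2.imwrite("pics/s2.png",cv2.resize(c,None,fx=3.5,fy=3.5)[...,::-1])
E
python3 arc.py 96 108 5
```

```text
time_s: 8.35
ee_pos: [0.6757, 0.074, 0.2047]
eef_rot: [-3.141, -0.079, 0.545]
force: [0.3, 0.1, -0.2]
grip_width: 0.0342
max [0.73  0.07  0.24  0.001 0.023 0.   ]
0.7, 0.07, 0.08, -0.001, -0.022, 0, 0.37,
0.73, -0, 0.18, 0, -0.023, 0, 0.37,
0.72, -0, 0.2, 0, -0.023, 0, 0.37,
0.73, -0, 0.22, 0, -0.022, 0, 0.37,
0.71, -0, 0.24, 0, -0.023, 0, 0.37,
```

View pics/s2.png

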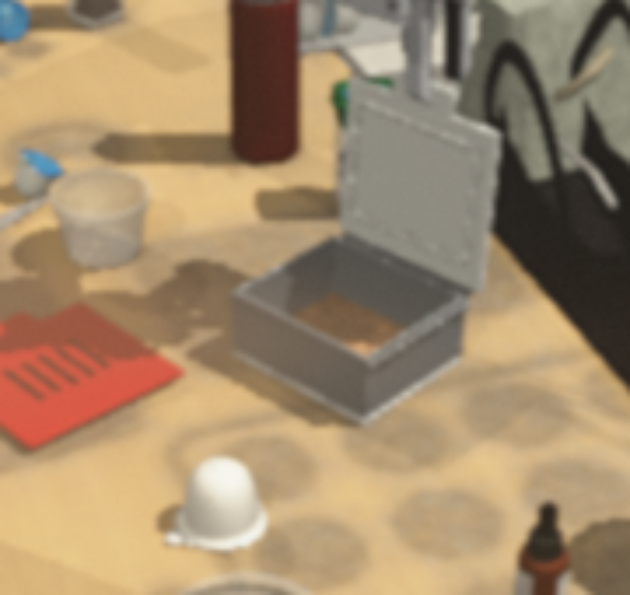

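The lid stands near vertical in the fingers. I bring it onto the wires and then withdraw upward.

```bash
python3 -m inch '[0.7,0,0.1,0,-0.022,0,0.37, 0.7,0,0.18,0,-0.023,0,0.37, 0.7,0,0.2,0,-0.023,0,0.37, 0.6,0,0.1,0,0,0,0.37, 0,0,0,0,0,0,0.37]'
python3 - <<'E'
from plan import *
im,D=ctrl.camera("side"); T=cam2world("side"); P=cloud("side",T,D)
L=np.array([-H[1],H[0],0]); g=P-PIV; x=g@H; y=g@L; z=g[...,2]
m=(abs(y)<.06)&(z>.02)&(z<.13)&(x>-.06)&(x<.06)
A=np.polyfit(z[m],x[m],1); print(m.sum(),"lean deg",np.degrees(np.arctan(A[0])),"x at base",A[1])
E
```

```text
time_s: 9.02
ee_pos: [0.6987, 0.088, 0.2]
eef_rot: [-3.141, -0.013, 0.545]
force: [-0.0, -0.2, -0.8]
grip_width: 0.0349
1484 lean deg 18.501688778329914 x at base -0.005041813172168634
```

The lid leans 18.5° on the wires. I retreat upward and go above the dish.

```bash
python3 -m inch '[0,0,-0.8,0,0,0,0.37, 0,0,-1.5,0,0,0,0.37, 0,0,-2.5,0,0,0,0.37, 0,0,-2,0,0,0,0.37]'
python3 - <<'E'
from plan import *
Rt=Rm(YAW,np.pi/2); rows([(np.array([.40,-.28,.22]),Rt,11)],.55)
E
```

```text
time_s: 9.57
ee_pos: [0.698, 0.0872, 0.271]
eef_rot: [3.142, -0.015, 0.545]
force: [-0.6, 0.3, -0.8]
grip_width: 0.0349
max [4.06e+00 1.45e+00 4.60e-01 0.00e+00 2.00e-03 0.00e+00]
-4.05, 1.45, 0.4, 0, -0.001, -0, 0.55,
-4.06, 1.45, 0.41, 0, -0.002, -0, 0.55,
-4.05, 1.45, 0.42, 0, -0.001, -0, 0.55,
-4.05, 1.45, 0.42, 0, -0.001, -0, 0.55,
-4.05, 1.45, 0.43, 0, -0.002, -0, 0.55,
-4.05, 1.45, 0.43, 0, -0.001, -0, 0.55,
-4.05, 1.45, 0.44, 0, -0.001, -0, 0.55,
-4.05, 1.45, 0.44, 0, -0.002, -0, 0.55,
-4.05, 1.45, 0.45, 0, -0.001, -0, 0.55,
-4.05, 1.45, 0.45, 0, -0.001, -0, 0.55,
-4.05, 1.45, 0.46, 0, -0.002, -0, 0.55,
```

```bash
python3 -m inch '[-4,1.4,0.4,0,0,0,0.55, -4,1.4,0.4,0,-0.002,0,0.55, -4,1.5,0.4,0,-0.002,0,0.55, -4.1,1.5,0.4,0,-0.002,0,0.55, -4.1,1.5,0.4,0,-0.002,0,0.55, -4.1,1.5,0.4,0,-0.002,0,0.55, -4.1,1.4,0.4,0,-0.001,0,0.55, -4.1,1.4,0.4,0,-0.001,0,0.55, -4.1,1.5,0.4,0,-0.001,0,0.55, -4,1.5,0.4,0,-0.001,0,0.55, -4,1.4,0.4,0,-0.001,0,0.55, 0,0,0,0,0,0,0.55]'
python3 - <<'E'
from plan import *
np.set_printoptions(precision=4,suppress=True)
T=cam2world("wrist"); im,D=ctrl.camera("wrist"); cv2.imwrite("pics/w2.png",im[...,::-1]); P=cloud("wrist",T,D)
for l in("fresh_jelly","jelly_mid","dish"):
    for x in ctrl.place_of("wrist",l)[:3]: u,v=x["centre"]; print(l,round(x["score"],2),u,v,pt("wrist",T,u,v,D[int(min(v,479)),int(min(u,639))]))
q=P[(np.hypot(P[...,0]-.427,P[...,1]+.282)<.035)&(P[...,2]>.015)&(P[...,2]<.034)&(D>0)]
A=np.c_[2*q[:,:2],np.ones(len(q))]; s=np.linalg.lstsq(A,(q[:,:2]**2).sum(1),rcond=None)[0]; print(len(q),"circle",s[:2],np.sqrt(s[2]+s[:2]@s[:2]))
q=P[(np.hypot(P[...,0]-.427,P[...,1]+.282)<.035)&(P[...,2]>.036)]; print("top",len(q),q.mean(0),q[:,2].max())
E
```

```text
time_s: 11.08
ee_pos: [0.3986, -0.2823, 0.2229]
eef_rot: [3.141, 0.002, 0.542]
force: [0.8, 0.1, -0.1]
grip_width: 0.0515
fresh_jelly 0.97 341.1 224.3 [ 0.4181 -0.2753  0.0347]
fresh_jelly 0.65 417.8 122.4 [ 0.4271 -0.1529  0.0436]
jelly_mid 0.85 429.3 124.9 [ 0.4364 -0.1505  0.05  ]
jelly_mid 0.82 347.9 231.1 [ 0.4275 -0.2773  0.0376]
jelly_mid 0.71 311.6 307.4 [ 0.4395 -0.3712  0.0347]
dish 0.79 348.1 215.0 [ 0.4206 -0.2643  0.0252]
494 circle [ 0.4252 -0.2793] 0.014805504641656796
top 6000 [ 0.4184 -0.2606  0.2842] 0.3489183600442719
```

View pics/w2.png

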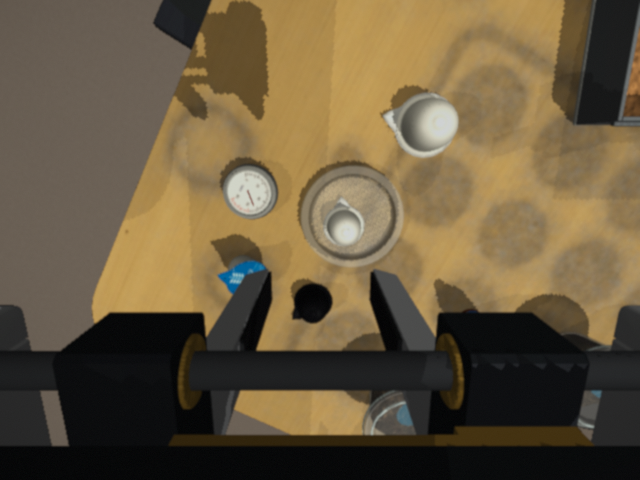

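In the wrist view the small white cup is on the dish with its dome at (345,228) and its tab toward (343,200), across the jaw axis. The larger white cup is at (432,125) and the black one at (315,302), neither on the dish. I refine the cup's centre.

```bash
python3 - <<'E'
from plan import *
from scipy.optimize import least_squares
np.set_printoptions(precision=4,suppress=True)
T=cam2world("wrist"); im,D=ctrl.camera("wrist"); P=cloud("wrist",T,D)
b=(np.hypot(P[...,0]-.427,P[...,1]+.28)<.03)&(P[...,2]<.06)
for lo,hi in((.034,.05),(.03,.034),(.02,.03),(.012,.02)):
    q=P[b&(P[...,2]>lo)&(P[...,2]<hi)]; print(lo,len(q),q.mean(0),q.min(0),q.max(0))
q=P[b&(P[...,2]>.010)&(P[...,2]<.033)]
f=lambda p,r:np.hypot(q[:,0]-p[0],q[:,1]-p[1])-r
s=least_squares(lambda p:f(p,.0175),[.427,-.28],loss="soft_l1",f_scale=.002); print("r17.5",s.x,np.std(f(s.x,.0175)))
print("top0 comparison (.4278,-.2803), side (.4265,-.2873)")
x=ctrl.get_obs(); print(x["ee_pos"])
Rt=Rm(YAW,np.pi/2)
# silhouette: bright pixels near dome, axis offset in tool x
hsv=cv2.cvtColor(im,cv2.COLOR_RGB2HSV); m=(hsv[...,1]<40)&(hsv[...,2]>120); sub=m[170:265,300:395]; v,u=np.nonzero(sub); print("px",u.mean()+300,v.mean()+170,u.min()+300,u.max()+300,v.min()+170,v.max()+170)
for uu in(327,345,363): print(uu,onz("wrist",T,uu,228,.02))
E
```

```text
0.034 378 [ 0.4256 -0.2795  0.0364] [ 0.4127 -0.2917  0.034 ] [ 0.4379 -0.2676  0.0397]
0.03 233 [ 0.4246 -0.2783  0.0322] [ 0.4113 -0.2943  0.0301] [ 0.4405 -0.2649  0.034 ]
0.02 206 [ 0.4206 -0.2752  0.0259] [ 0.4084 -0.2965  0.0201] [ 0.4422 -0.2625  0.0299]
0.012 86 [ 0.4177 -0.2712  0.0164] [ 0.4077 -0.2956  0.0121] [ 0.4424 -0.2616  0.0199]
r17.5 [ 0.4266 -0.2805] 0.002003867242628517
top0 comparison (.4278,-.2803), side (.4265,-.2873)
[ 0.4004 -0.28    0.2223]
px 342.0025906735751 226.2167530224525 321 361 199 246
327 [ 0.4112 -0.2863  0.02  ]
345 [ 0.4278 -0.2762  0.02  ]
363 [ 0.4445 -0.2661  0.02  ]
```

```bash
python3 - <<'E'
from plan import *
Rt=Rm(YAW,np.pi/2); c=np.array([.427,-.2805,0]); rows([(c+[0,0,.09],Rt,4),(c+[0,0,.009],Rt,5)],.55)
E
```

```text
max [5.70e-01 3.60e-01 3.31e+00 0.00e+00 1.00e-03 1.00e-03]
0.57, 0.36, 3.31, -0, 0, 0, 0.55,
0.56, 0.35, 3.3, -0, 0.001, 0.001, 0.55,
0.57, 0.36, 3.31, -0, 0, 0, 0.55,
0.56, 0.36, 3.31, -0, 0.001, 0, 0.55,
0, -0, 1.62, -0, -0, 0, 0.55,
0, -0, 1.62, -0, -0, 0, 0.55,
0, -0, 1.62, -0, -0, 0, 0.55,
0, -0, 1.62, -0, -0, 0, 0.55,
0, -0, 1.62, -0, -0, 0, 0.55,
```

```bash
python3 -m inch '[0.6,0.4,3.3,0,0,0,0.55, 0.6,0.4,3.3,0,0,0,0.55, 0.5,0.3,3.3,0,0,0,0.55, 0.5,0.3,3.3,0,0,0,0.55, 0,0,1.6,0,0,0,0.55, 0,0,1.6,0,0,0,0.55, 0,0,1.6,0,0,0,0.55, 0,0,1.6,0,0,0,0.55, 0,0,1.2,0,0,0,0.55, 0,0,0.5,0,0,0,0.55, 0,0,0,0,0,0,0.55]' && python3 -m inch '[0,0,0,0,0,0,0.3, 0,0,0,0,0,0,0.2, 0,0,0,0,0,0,0.2, 0,0,0,0,0,0,0.2, 0,0,0,0,0,0,0.2]' 12
```

```text
time_s: 12.7
ee_pos: [0.4253, -0.2813, 0.0087]
eef_rot: [-3.141, 0.002, 0.545]
force: [0.9, 0.4, -0.3]
grip_width: 0.0517
time_s: 13.32
ee_pos: [0.4255, -0.2814, 0.0091]
eef_rot: [-3.141, 0.002, 0.545]
force: [-0.4, 0.4, 6.1]
grip_width: 0.0347
```

```bash
python3 -m inch '[0,0,-0.5,0,0,0,0.2, 0,0,-1,0,0,0,0.2, 0,0,-2,0,0,0,0.2, 0,0,-3.5,0,0,0,0.2, 0,0,-4.5,0,0,0,0.2, 0,0,-4.5,0,0,0,0.2, 0,0,0,0,0,0,0.2]'
python3 - <<'E'
from plan import *
T=cam2world("wrist"); im,D=ctrl.camera("side"); cv2.imwrite("pics/s3.png",cv2.resize(im[160:360,220:440],None,fx=3,fy=3)[...,::-1])
Rt=Rm(YAW-np.pi/2,np.pi/2); rows([(np.array([.585,.022,.17]),Rt,14)],.2)
E
```

```text
time_s: 14.2
ee_pos: [0.4267, -0.282, 0.1725]
eef_rot: [3.137, 0.0, 0.545]
force: [0.1, -0.1, -0.4]
grip_width: 0.0346
max [2.09e+00 2.45e+00 1.00e-02 1.00e-03 0.00e+00 1.13e-01]
2.09, -1.26, -0, 0, -0, 0.112, 0.2,
1.94, -1.5, -0.01, 0, -0, 0.112, 0.2,
1.77, -1.69, -0, 0.001, -0, 0.113, 0.2,
1.56, -1.89, -0, -0, -0, 0.112, 0.2,
1.33, -2.05, -0, -0, -0, 0.112, 0.2,
1.11, -2.18, -0.01, -0, -0, 0.112, 0.2,
0.85, -2.3, 0, 0, -0, 0.112, 0.2,
0.58, -2.37, 0, 0, -0, 0.113, 0.2,
0.32, -2.43, -0, 0, -0, 0.112, 0.2,
0.04, -2.45, -0, 0.001, -0, 0.112, 0.2,
-0.23, -2.43, -0, -0, -0, 0.112, 0.2,
-0.5, -2.4, -0, -0, -0, 0.113, 0.2,
-0.76, -2.32, -0, 0, -0, 0.112, 0.2,
-1.03, -2.22, -0, 0, -0, 0.112, 0.2,
```

View pics/s3.png

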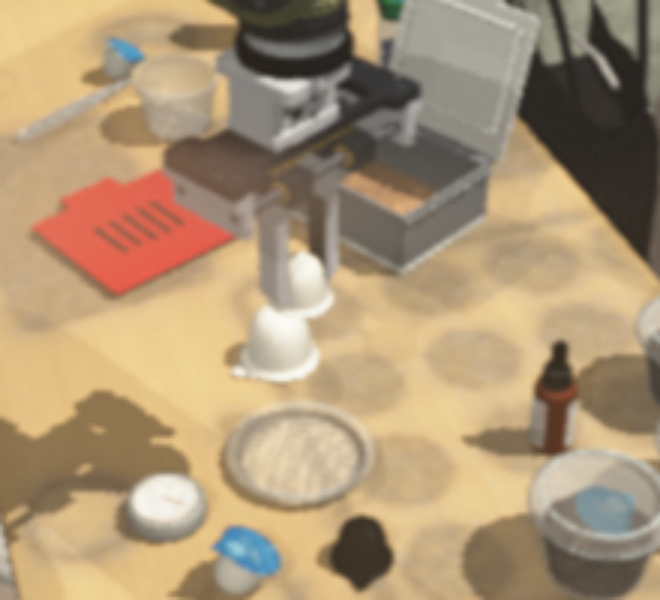

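The cup hangs upright in the fingers at crop (308,285), the dish is empty and the lid still stands. I carry it to the box.

```bash
python3 -m inch '[2.1,-1.3,0,0,0,0.112,0.2, 1.9,-1.5,0,0,0,0.112,0.2, 1.8,-1.7,0,0,0,0.113,0.2, 1.6,-1.9,0,0,0,0.112,0.2, 1.3,-2.0,0,0,0,0.112,0.2, 1.1,-2.2,0,0,0,0.112,0.2, 0.8,-2.3,0,0,0,0.112,0.2, 0.6,-2.4,0,0,0,0.113,0.2, 0.3,-2.4,0,0,0,0.112,0.2, 0,-2.4,0,0,0,0.112,0.2, -0.2,-2.4,0,0,0,0.112,0.2, -0.5,-2.4,0,0,0,0.113,0.2, -0.8,-2.3,0,0,0,0.112,0.2, -1.0,-2.2,0,0,0,0.112,0.2, 0,0,0,0,0,0,0.2]'
python3 - <<'E'
from plan import *
np.set_printoptions(precision=4,suppress=True)
T=cam2world("wrist"); im,D=ctrl.camera("wrist"); cv2.imwrite("pics/w3.png",im[...,::-1])
for n in("wrist","top"):
    if n=="top": T=cam2world(n); im,D=ctrl.camera(n)
    P=cloud(n,T,D); g=P-LID; x=g@H; y=g@np.array([-H[1],H[0],0])
    f=(abs(x)<.05)&(abs(y)<.06)&(P[...,2]<.03); print(n,"floor",f.sum(),np.median(P[f][:,2]) if f.any() else 0)
    m=(abs(P[...,2]-.062)<.004)&(x>-.075)&(x<.05)&(abs(y)<.09); 
    if m.any(): print("rim x,y",np.percentile(x[m],[1,99]),np.percentile(y[m],[1,99]))
Rt=Rm(YAW-np.pi/2,np.pi/2); rows([(np.array([.585,.022,.17]),Rt,1),(np.array([.585,.022,.025]),Rt,6)],.2)
E
```

```text
time_s: 16.12
ee_pos: [0.5827, 0.0227, 0.1667]
eef_rot: [3.137, 0.002, -1.024]
force: [-1.1, -0.1, 0.3]
grip_width: 0.0352
wrist floor 11704 0.009528789120219733
rim x,y [-0.059   0.0489] [-0.0686  0.0785]
top floor 227 0.009694466537853996
rim x,y [-0.0597 -0.0079] [-0.0708 -0.0251]
max [0.08  0.25  2.42  0.004 0.002 0.002]
0.08, -0.25, -0.28, 0.004, 0.002, 0.002, 0.2,
-0, -0, 2.42, -0, -0, 0, 0.2,
-0, -0, 2.41, -0, -0, 0, 0.2,
-0, -0, 2.42, -0, -0, 0, 0.2,
-0, -0, 2.42, -0, -0, 0, 0.2,
-0, -0, 2.42, -0, -0, 0, 0.2,
-0, -0, 2.41, -0, -0, 0, 0.2,
```

View pics/w3.png

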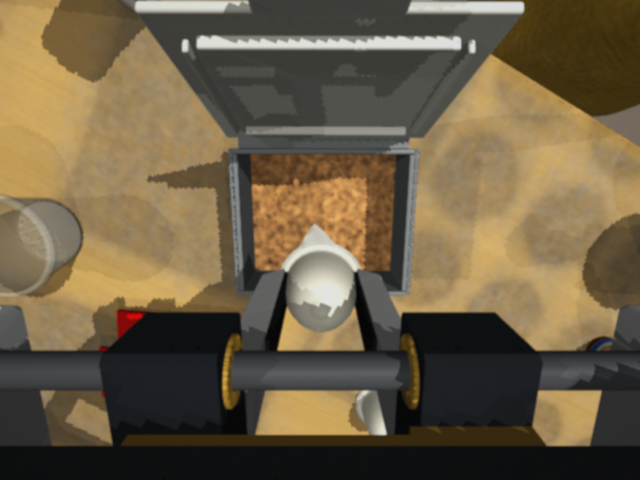

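The cup hangs upright at (320,290) over the clear cork floor, with the lid standing behind. The measured floor height of 0.0095 agrees with 9 mm. I lower it.

```bash
python3 -m inch '[0.1,-0.2,-0.2,0.004,0.002,0,0.2, 0,0,2.4,0,0,0,0.2, 0,0,2.4,0,0,0,0.2, 0,0,2.4,0,0,0,0.2, 0,0,2.4,0,0,0,0.2, 0,0,2.4,0,0,0,0.2, 0,0,1.8,0,0,0,0.2, 0,0,0.4,0,0,0,0.2, 0,0,0,0,0,0,0.2, 0,0,0,0,0,0,0.2]'
```

```text
time_s: 17.48
ee_pos: [0.586, 0.0218, 0.0291]
eef_rot: [-3.139, -0.002, -1.026]
force: [0.5, -0.2, -0.1]
grip_width: 0.0347
```

```bash
python3 -m inch '[0,0,0.4,0,0,0,0.2, 0,0,0.3,0,0,0,0.2, 0,0,0.2,0,0,0,0.2, 0,0,0.1,0,0,0,0.2, 0,0,0,0,0,0,0.2, 0,0,0,0,0,0,0.2]'; python3 -m inch '[0,0,0.1,0,0,0,0.2, 0,0,0.1,0,0,0,0.2, 0,0,0,0,0,0,0.2]'
```

```text
time_s: 18.23
ee_pos: [0.5856, 0.0219, 0.0183]
eef_rot: [-3.14, -0.001, -1.026]
force: [0.0, 0.7, -0.7]
grip_width: 0.0348
time_s: 18.6
ee_pos: [0.5857, 0.0219, 0.0164]
eef_rot: [-3.14, -0.001, -1.026]
force: [-0.3, -0.8, 3.3]
grip_width: 0.0346
```

The wrist force reads 3.3 N, so the cup is on the floor. I release it and rise.

```bash
python3 -m inch '[0,0,0,0,0,0,0.4, 0,0,0,0,0,0,0.5, 0,0,0,0,0,0,0.58, 0,0,0,0,0,0,0.58, 0,0,-1,0,0,0,0.58, 0,0,-2,0,0,0,0.58, 0,0,-3,0,0,0,0.58, 0,0,-4,0,0,0,0.58, 0,0.5,-5,0,0,0,0.58, 0,4,-4,0,0,0,0.58, 0,6,0,0,0,0,0.58, 0,6,0,0,0,0,0.58, 0,4,0,0,0,0,0.58, 0,0,0,0,0,0,0.58, 0,0,0,0,0,0,0.58]'
python3 - <<'E'
from plan import *
np.set_printoptions(precision=4,suppress=True)
im,D=ctrl.camera("side"); cv2.imwrite("pics/s4.png",cv2.resize(im[130:330,240:440],None,fx=3,fy=3,interpolation=cv2.INTER_CUBIC)[...,::-1])
T=cam2world("side"); P=cloud("side",T,D)
L=np.array([-H[1],H[0],0]); g=P-PIV; x=g@H; y=g@L; z=g[...,2]
m=(abs(y)<.06)&(z>.02)&(z<.13)&(x>-.06)&(x<.06)
A=np.polyfit(z[m],x[m],1); print("lean deg",np.degrees(np.arctan(A[0])),"x at base",A[1])
T=cam2world("top"); im,D=ctrl.camera("top"); P=cloud("top",T,D); g=P-LID; x=g@H; y=g@L
q=(abs(x)<.05)&(abs(y)<.06)&(P[...,2]>.035)&(P[...,2]<.06); print("dome",q.sum(),x[q].mean(),y[q].mean(),"top z",P[q][:,2].max())
for l in("cup","dropper","canister"):
    r=ctrl.place_of("top",l); print(l,[(np.round(a["centre"]),round(a["score"],2)) for a in r[:2]])
E
```

```text
time_s: 20.48
ee_pos: [0.4104, -0.0843, 0.2065]
eef_rot: [-3.139, -0.002, -1.026]
force: [0.1, 0.0, 0.1]
grip_width: 0.0545
lean deg 18.417005914594917 x at base -0.004947276491340695
dome 172 -0.009097024760785284 0.00168933133234826 top z 0.04998190691256266
cup [(array([188., 290.]), 0.95)]
dropper [(array([447., 213.]), 0.81)]
canister []
```

View pics/s4.png

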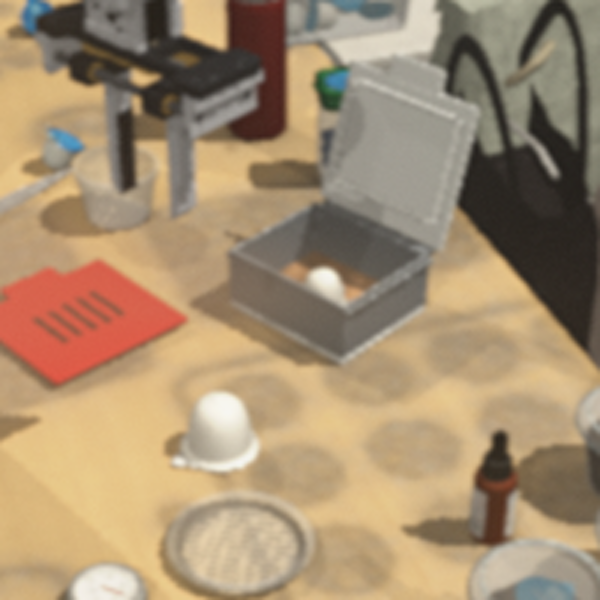

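The lid leans on the wires, the cup is in the box with its dome up, and the gripper is clear. The highest dome reading, 0.050, is a little above the expected 0.045, so I check that once more before handing in.

```bash
python3 - <<'E'
from plan import *
np.set_printoptions(precision=4,suppress=True)
L=np.array([-H[1],H[0],0]); d=np.load("top0.npz"); P0=cloud("top",d["T"],d["D"])
q=P0[(np.hypot(P0[...,0]-.427,P0[...,1]+.281)<.012)]; a=np.percentile(q[:,2],[10,50,90,98]); print("on dish",a)
T=cam2world("top"); im,D=ctrl.camera("top"); P=cloud("top",T,D); c=LID-.009*H+.0017*L
q=P[(np.hypot(P[...,0]-c[0],P[...,1]-c[1])<.012)]; b=np.percentile(q[:,2],[10,50,90,98]); print("in box",b,b-a)
g=P-LID;f=(abs(g@H)<.05)&(abs(g@L)<.06)&(P[...,2]<.02); print("cork",np.median(P[f][:,2]))
for k,(x,y,h) in dict(canister=(.664,.234,.08)).items():
    for Q in(P0,P): w=Q[(np.hypot(Q[...,0]-x,Q[...,1]-y)<.06)&(Q[...,2]>h)]; print(k,w.mean(0))
E
```

```text
on dish [0.0332 0.0358 0.0392 0.0409]
in box [0.0394 0.0438 0.0474 0.0486] [0.0062 0.008  0.0082 0.0078]
cork 0.00987097935952641
canister [0.6813 0.2568 0.1106]
canister [0.6813 0.257  0.1108]
```

```bash
python3 -c "
from station import ctrl; print(ctrl.hand_in(), ctrl.get_obs()['time_s'])"
```

```text
the job is handed in; nothing more can be done
the job is handed in; nothing more can be done
```

I tipped the lid up by its tongue, held loosely between the open fingers, and laid it back on the wire rest. I then moved the small white jelly cup from the dish to the box floor, lowered it until the wrist force showed contact (about 3 N), and let it go. The job is handed in; it reports no verdict. The clock was at about 20.5 s of the 58 s allowed.

**Last checks before handing in:**
- **Lid:** it leans back 18.4° with its rear edge about 5 mm from where it started on the ledge, and it did not move after I let go.
- **Jelly cup:** it stands dome up about 9 mm in front of the box centre and 2 mm to the side. Its top is 6–8 mm higher than it was on the dish (7 expected). One peak height reading was 5 mm too high, but the same readings ran about 3 mm high on the dish, so I took it as depth noise. I judged it upright from the picture and the dome's position; I did not measure its tilt.
- **Bystanders:** the open cup and the dropper bottle were found within about 2 pixels of their first positions. The network missed the canister in the last picture, but depth shows it unmoved to within 1 mm.
- **Robot:** it ended well clear, with no force on the tool.

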